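Serve a truffle from the lever dispenser

TASK

Serve the truffle: press the dispenser's lever paddle all the way down, so that the linked lid lifts and the truffle rolls out into the tray by itself, and then let the paddle up slowly so that the lid eases shut and never drops or slams. Do not touch the lid or the truffle, and leave the things standing around where they are.

Things in the scene. Friction and masses are not known exactly. Their poses are not given: they have to be found in the camera images.
- dispenser: Truffle dispenser, screwed down: wooden base plate 335 x 104 x 12 mm, a lidded chute with clear side panes, an open catch tray at one end and a lever paddle at the other. Origin on the worktop under the middle of the chute; +x is the level way the truffle rolls, to the tray; -x points to the paddle; z is up. The base runs from x = -210 to +125 mm, the chute from -75 to 60 mm.
- tray_floor (a point): Middle of the tray's floor, 12 mm above the worktop. The tray is 59 mm (dispenser x) by 60 mm (y) inside, its rim 40 mm above the worktop.
- lever_pivot (a point): Middle of the lever's axle, 60 mm above the worktop, level and along the dispenser's y; held by two steel brackets 46 mm to either side, tops 70 mm above the worktop.
- paddle_top (a point): Middle of the paddle's upper face (50 x 66 mm in dispenser x, y; wood, 6 mm thick), 103 mm from the lever's axle. At rest 92 mm above the worktop, sloping 0.28 rad down to the lid; fully pressed 46 mm above it, sloping 0.17 rad the other way. It swings in an arc, moving under 10 mm level. About 2.5 to 5 N straight down here holds the lid up.
- lever (a joint): Angle of the lever (rad): 0 at rest (paddle up, lid shut), grows as the paddle is pressed down, 0.45 at its stop. No spring: the weight of the lid brings it back up, within about 0.2 s if let go.
- lid (a joint): Angle of the steel lid (rad): 0 shut, about 0.65 with the lever at its stop. A push rod links it to the lever; it turns about 1.5 times as far and fast. Hinged at the chute's end near the paddle. A plate at its front (gate) holds the truffle back, freeing it at about half opening. Eased shut: never faster than 2 rad/s (0.14 m/s at the paddle).
- lid_front (a point): Middle of the upper front edge of the lid, above the gate, 90 mm above the worktop when shut. The lid is 124 mm long and 66 mm wide and rises to about 165 mm.
- truffle_center (a point): Centre of the truffle, a dark chocolate ball 32 mm in diameter, 22 g. It starts inside the chute behind the gate and, once the gate is up, rolls into the tray within about a second; lying in the tray its centre is 28 mm above the worktop.
- ribbon_roll: Roll of gold ribbon lying flat, about 64 x 67 x 20 mm; origin at the centre of its underside. To be left alone.
- choc_bar: Wrapped chocolate bar lying flat, 62 x 164 x 12 mm; origin at the centre of its underside. To be left alone.
- jar: Lidded glass jar, 59 mm in diameter, 75 mm tall; origin at the centre of its underside. To be left alone.
- stamp: Wooden hand stamp standing on its block, 30 x 46 x 60 mm; origin at the centre of its underside. To be left alone.

How it is judged:
By the outcome, as a careful person would: the job done as asked, in the order asked, and still so for the second after the job is handed in, with the robot touching nothing.
It also fails if it takes over 34 s, if anything falls off the work surface, if the arm or the gripper's body presses on something with over 40 N, if the wrist force passes 120 N, or if a joint passes its speed limit or range.

ROBOT

A 7-joint arm with a two-finger parallel gripper is mounted at the origin on a cart in front of the work surface, level with it; the furniture and walls round the work are solid. World frame = base frame: x ahead of the robot, y to its left, z up, the work surface at z = 0. Lengths are in m, angles in rad, forces in N, time in s.
With the tool pointing down it reaches from about 0.4 to 0.875 m from the base axis. Payload 19.3 kg.
Tool frame: the origin (TCP) lies midway between the tips of the shut fingers; the grasp point (between the pads) lies 19 mm behind it (bot.pinch_z is the distance from the TCP to the grasp point, in m); z points along the fingers, y is the line along which they close (so a half turn about z gives the same grasp; the last joint's range is limited). The gripper opens to 85 mm and grips with 20 to 120 N. Pads are 22 mm wide; open, the fingers measure 114 mm over their backs; the gripper's body (76 mm by 85 mm) begins 54 mm behind the grasp point. The pads swing forward as they close: fully open they stand 13 mm farther back than shut.
Start: joints at [1.216, 0.521, -0.036, 1.599, 0.021, 1.021, -0.113], TCP at [0.176, -0.6, 0.231] pointing down, gripper open.
Joint ranges: [-2.91, 2.91], [-0.3, 2.13], [-1.5, 1.42], [0.17, 2.43], [-1.26, 4.41], [0.16, 1.93], [-2.52, 2.52]. Speed limits (rad/s): [1.89, 1.89, 2.39, 2.39, 3.01, 3.01, 3.01].

INTERFACE

Orientations are given as [roll, pitch, yaw] about the fixed x, y, z axes, in that order (R = Rz(yaw) Ry(pitch) Rx(roll)).
In Python, from workcell import observe, viewer, bot gives the robot as it stands. The module is installed in compiled form; this text tells all that it offers.
- The arm moves only by the tool play_rows, never from a script. Its argument "motion" is a list of rows, each a list of 7 numbers: the shift along the tool's x, y, z in cm, then the turn, a rotation vector about the tool's x, y, z in rad, then the opening, from -1 (shut) to 1 (fully open), so that 0 is half open. A call has exactly 5 rows; each row is the pose to reach, as a shift and turn from the pose commanded when the call began, along the tool's axes at that moment; what a row does not reach only later rows make up. A row lasts 1/10 s, in which the tool goes at most 50 mm and 8.59 degrees, less where a joint would pass 70% of its speed; a pose out of reach is approached as far as the arm can. A call with a gripper value outside its range is refused whole. The fingers move at their own pace and stop on an object; "squeeze" is the grip in N (left out, the last holds). Time passes only in rows, so rows that repeat a pose let the fingers close, or fill a call up. It gives the time, the measured TCP pose, the force, the opening and the grip force at its end, in the units of the state.
- observe(): the state, without advancing time (a new reading comes with each control period).
- viewer.grab_frame(name): name is "side" or "top" or "wrist"; returns (picture, depth): 420x560x3 uint8, red, green, blue; 420x560 float32, m along the optical axis (not along the pixel's ray), 0 where there is no reading.
- viewer.camera_info(name): a dict with "fx", "fy", "cx", "cy" (pixels), "R" (3x3) and "t" (3): a world point X has camera coordinates R X + t. Camera axes: x right, y down, z forward; pixel columns grow to the right and rows downward; lengths in m; the calibration is good to about 2 mm. A picture is of the moment at which its call begins: read the wrist's pose just before it. camera_info takes no time and is no camera call; for the wrist camera it gives the pose at the moment of the call.
- bot.job_done(): hands the job in; it is judged then, once.
The state is a dict: "clock": time; "qpos": joint angles; "qd": joint speeds; "joint_efforts": joint torques, N m; "position": TCP position; "tool_rot": TCP orientation; "force": force on the tool from outside, world axes, zero at the start; "moment": the same for the moment, N m; "grip_width": finger opening in m; "finger_force": force on a finger pad.
Only numpy, scipy, OpenCV 4.12 (cv2) and the standard library are available. Lean on these libraries where they do the work, as an engineer would, in place of code of your own. Each camera call takes 0.05 s, during which the arm holds its last target. There are 200 camera calls.

## Working session

There is one attempt and no reset: what is moved stays moved. The work goes in short steps, Python scripts to look and compute and a tool call to move; the robot and the scene stay as the last step left them, time stands still between calls to the robot, and variables do not carry over. Pictures are saved under pics/ and viewed, at most 10 in all, crops included, and the job is handed in when it is done.

Besides the shell and the picture viewer there is one more tool, called after ">>>" as name(argument=value, ...), one argument or row to a line, values as JSON. play_rows: Moves the arm, as the interface text tells. Its arguments: {"type":"object","properties":{"motion":{"type":"array"},"squeeze":{"type":"number"}},"required":["motion"]}

```bash
mkdir -p pics; python3 - <<'E'
from workcell import observe, viewer, bot
import cv2,numpy as np
s=observe();print(s['clock'],s['position'],s['tool_rot'],s['force'],s['grip_width'])
for n in("side","top"):
    p,d=viewer.grab_frame(n);cv2.imwrite(f"pics/{n}0.png",p[:,:,::-1]);np.save(f"pics/{n}0.npy",d)
    i=viewer.camera_info(n);print(n,i);np.savez(f"pics/{n}cam.npz",**i)
E
```

```text
0.0 [ 0.17547762 -0.59950564  0.23070188] [-3.14042566e+00  5.54865532e-05  2.84751834e-01] [-0.20991283 -0.09147125  0.43367094] 0.08524593781388287
side {'fx': 436.8401736222988, 'fy': 436.8401736222988, 'cx': 278.72406410142946, 'cy': 204.5749227396671, 'R': array([[-0.6951831 ,  0.71864556, -0.01640166],
       [ 0.46907877,  0.43623856, -0.76789389],
       [-0.5446885 , -0.54152053, -0.64036705]]), 't': array([ 0.40110748, -0.17138255,  1.52070302])}
top {'fx': 526.7920211197926, 'fy': 526.7920211197926, 'cx': 283.2197066422671, 'cy': 209.2496102771722, 'R': array([[ 0.00952897, -0.99993119,  0.00684249],
       [-0.98501941, -0.01056468, -0.17211958],
       [ 0.17218002, -0.00509986, -0.9850523 ]]), 't': array([-0.00901499,  0.57803294,  1.3657341 ])}
```

View pics/side0.png

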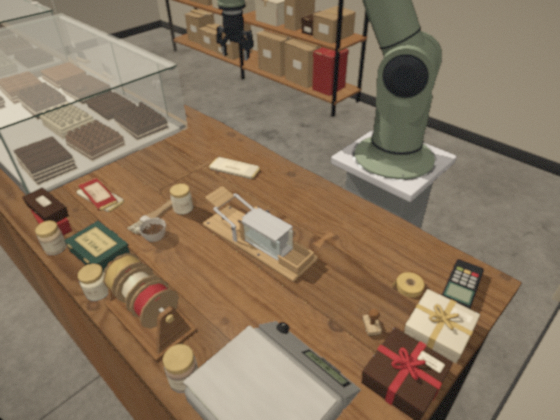

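View pics/top0.png

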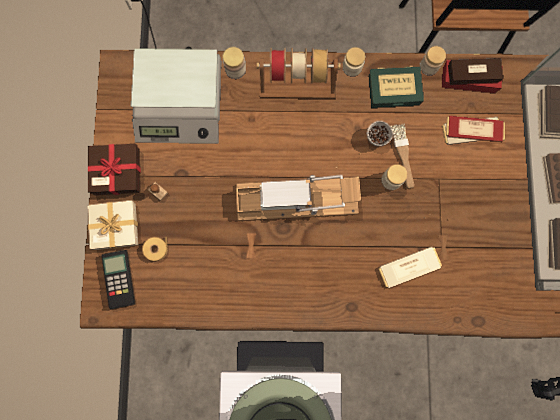

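The top view shows the dispenser at about (236–360, 178–220), with the paddle at the right near (345,190). The jar is close by at (394,177), the bar at (410,267), the roll at (154,248) and the stamp at (157,190). The side view shows the same layout.

```bash
cat > h.py <<'E'
import numpy as np
def cam(n): return np.load(f"pics/{n}cam.npz")
def px(n,u,v,z):  # pixel -> world point at height z
    c=cam(n);R,t=c['R'],c['t'];o=-R.T@t
    d=R.T@np.array([(u-c['cx'])/c['fx'],(v-c['cy'])/c['fy'],1]);return o+d*(z-o[2])/d[2]
def proj(n,X):
    c=cam(n);p=c['R']@X+c['t'];return np.array([c['fx']*p[0]/p[2]+c['cx'],c['fy']*p[1]/p[2]+c['cy']])
def cloud(n,d):
    c=cam(n);v,u=np.mgrid[:420,:560];P=np.stack([(u-c['cx'])/c['fx']*d,(v-c['cy'])/c['fy']*d,d],-1)
    return (P-c['t'])@c['R']
E
python3 - <<'E'
import cv2,numpy as np
a=cv2.imread('pics/top0.png')[165:230,225:375]
b=cv2.imread('pics/side0.png')[175:285,190:330]
cv2.imwrite('pics/c1.png',cv2.resize(a,None,fx=5.3,fy=5.3,interpolation=cv2.INTER_CUBIC))
cv2.imwrite('pics/c2.png',cv2.resize(b,None,fx=5,fy=5,interpolation=cv2.INTER_CUBIC))
from h import *
d=np.load('pics/top0.npy');P=cloud('top',d)
for v in range(180,220,4): print(v,[f"{P[v,u,2]*1e3:.0f}" for u in range(232,372,5)])
E
```

```text
180 ['-1', '2', '-1', '-1', '-3', '1', '-2', '-6', '-0', '-3', '-0', '4', '-3', '-2', '92', '93', '63', '66', '11', '8', '15', '5', '85', '92', '95', '89', '0', '1']
184 ['-3', '10', '8', '8', '10', '15', '98', '92', '88', '93', '89', '86', '92', '90', '91', '85', '20', '14', '16', '10', '11', '14', '83', '92', '96', '99', '4', '-3']
188 ['-3', '40', '43', '39', '38', '32', '94', '91', '93', '87', '91', '90', '92', '90', '83', '87', '11', '12', '14', '12', '16', '10', '88', '90', '94', '100', '1', '2']
192 ['-5', '41', '5', '10', '10', '8', '90', '85', '90', '92', '91', '92', '87', '91', '93', '90', '10', '14', '12', '13', '13', '14', '84', '89', '92', '93', '3', '3']
196 ['5', '39', '5', '13', '10', '14', '84', '92', '89', '90', '90', '87', '88', '85', '83', '92', '7', '16', '12', '9', '16', '13', '91', '88', '95', '93', '3', '-5']
200 ['3', '40', '18', '12', '16', '9', '20', '89', '89', '90', '88', '90', '85', '86', '94', '91', '16', '9', '14', '13', '10', '15', '85', '92', '89', '99', '1', '-0']
204 ['2', '37', '10', '12', '10', '10', '15', '87', '88', '89', '87', '95', '87', '91', '95', '87', '10', '9', '13', '10', '10', '8', '82', '17', '14', '17', '-3', '0']
208 ['-4', '40', '13', '16', '8', '13', '45', '37', '34', '24', '27', '24', '19', '83', '13', '54', '62', '60', '72', '72', '6', '10', '11', '13', '18', '8', '2', '3']
212 ['-5', '2', '26', '29', '18', '14', '6', '16', '10', '10', '13', '10', '14', '11', '7', '15', '53', '15', '15', '9', '12', '1445', '9', '10', '14', '14', '-5', '-2']
216 ['1', '1', '17', '9', '5', '10', '13', '9', '11', '6', '10', '14', '14', '14', '12', '9', '9', '-2', '-1', '1', '-4', '1', '-0', '-0', '3', '-1', '-2', '1']
```

View pics/c1.png

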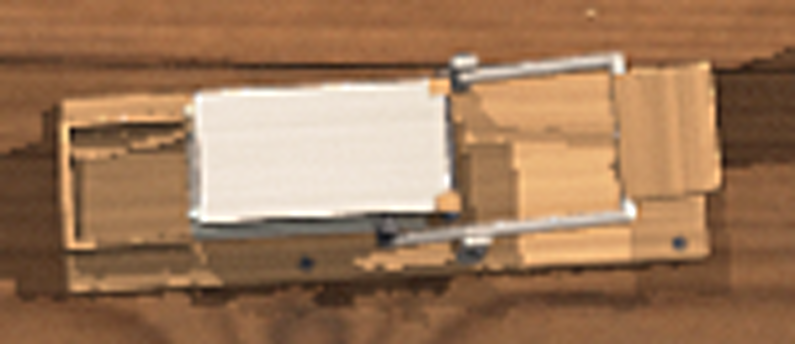

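View pics/c2.png

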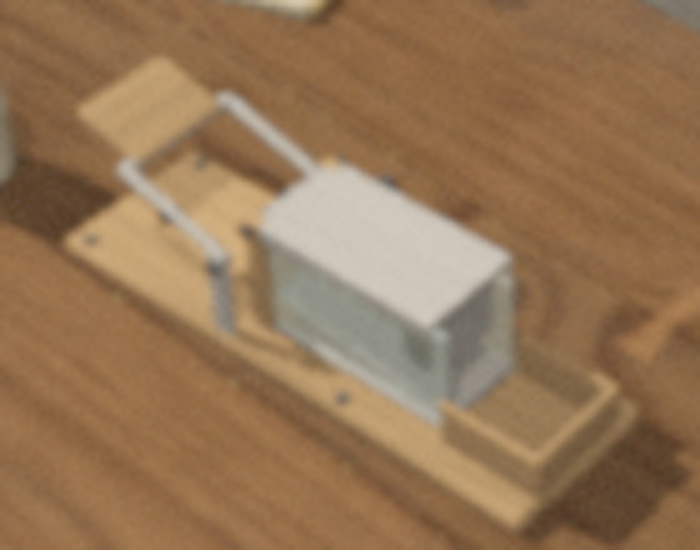

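The crops show the paddle's top corners at (612,70), (712,62), (718,190) and (632,200) in the top crop, and at (160,55), (218,98), (125,165) and (78,112) in the side crop.

```bash
python3 - <<'E'
from h import *
T=lambda u,v,z:px('top',225+u/5.3,165+v/5.3,z)
S=lambda u,v,z:px('side',190+u/5,175+v/5,z)
pt=np.array([T(612,70,.085),T(712,62,.099),T(718,190,.099),T(628,200,.085)])
ps=np.array([S(160,55,.099),S(218,98,.085),S(125,165,.085),S(78,112,.099)])
L=np.array([T(190,92,.09),T(195,222,.09),T(450,80,.09),T(452,208,.09)])
b=np.array([T(62,292,.012),T(708,258,.012)])
for n,a in(("pt",pt),("ps",ps),("L",L),("base near edge",b)): print(n,a.round(4).tolist(),a.mean(0).round(4))
for a in(L[0]-L[2],L[1]-L[3],b[0]-b[1],ps[1]-ps[0],ps[2]-ps[3]): print('yaw',np.arctan2(a[1],a[0]))
P=cloud('top',np.load('pics/top0.npy'))[160:225,330:375].reshape(-1,3);m=(P[:,2]>.076)&(P[:,2]<.11);P=P[m]
print(P.mean(0),P.min(0),P.max(0))
print('jar',px('top',394,175,.075))
import glob
from workcell import observe
print(observe()['qpos'])
E
```

```text
pt [[0.6571, -0.1539, 0.085], [0.6584, -0.2019, 0.099], [0.5939, -0.2038, 0.099], [0.5911, -0.1612, 0.085]] [ 0.6251 -0.1802  0.092 ]
ps [[0.6002, -0.199, 0.099], [0.5929, -0.1594, 0.085], [0.6662, -0.1525, 0.085], [0.6645, -0.1925, 0.099]] [ 0.6309 -0.1759  0.092 ]
L [[0.6424, 0.0566, 0.09], [0.5768, 0.0531, 0.09], [0.6499, -0.0726, 0.09], [0.5852, -0.0736, 0.09]] [ 0.6136 -0.0091  0.09  ]
base near edge [[0.5531, 0.1243, 0.012], [0.5746, -0.2115, 0.012]] [ 0.5639 -0.0436  0.012 ]
yaw 1.629149713480279
yaw 1.6368717982955563
yaw 1.6346350876507163
yaw 1.754024539541286
yaw 1.5283345419374446
[ 0.62421385 -0.17481074  0.09008093] [ 0.57970148 -0.20341843  0.07609617] [ 0.66739006 -0.12674234  0.10452301]
jar [ 0.66990034 -0.29838188  0.075     ]
[ 1.21581905  0.52195486 -0.03633543  1.59992929  0.02118159  1.02108212
 -0.11278993]
```

>>> play_rows(
  motion=[
    [1.5,-0.7,0,0,0,0.04,-1],
    [4.5,-2.2,0,0,0,0.09,-1],
    [8,-4,0,0,0,0.14,-1],
    [11.6,-5.8,0,0,0,0.18,-1],
    [15.2,-7.6,0,0,0,0.22,-1],
  ],
  squeeze=20,
)

```text
clock: 0.6
position: [0.3009, -0.4829, 0.231]
tool_rot: [-3.141, 0.0, 0.063]
force: [1.2, -0.6, -0.1]
grip_width: 0.0118
finger_force: 0.0
```

```bash
cat > rel.py <<'E'
import sys,numpy as np
from workcell import observe
from scipy.spatial.transform import Rotation as R
s=observe();r=R.from_euler('xyz',s['tool_rot']);g=np.array([float(a) for a in sys.argv[1:4]])
print(s['clock'],s['position'].round(4),s['tool_rot'].round(3),s['force'].round(2),s['grip_width'],'cm:',(r.inv().apply(g-s['position'])*100).round(2))
E
python3 rel.py .627 -.178 .231
```

```text
0.6 [ 0.3009 -0.4829  0.231 ] [-3.141  0.     0.063] [ 1.18 -0.6  -0.08] 0.011839500352601165 cm: [ 3.446e+01 -2.838e+01  1.000e-02]
```

>>> play_rows(
  motion=[
    [3,-2.5,0,0,0,0,-1],
    [6,-5,0,0,0,0,-1],
    [9,-7.5,0,0,0,0,-1],
    [12,-10,0,0,0,0,-1],
    [15,-12.4,0,0,0,0,-1],
  ],
)

```text
clock: 1.1
position: [0.4426, -0.3493, 0.2311]
tool_rot: [-3.141, 0.0, 0.065]
force: [0.2, -0.7, 0.2]
grip_width: -0.0001
finger_force: 0.0
```

>>> play_rows(
  motion=[
    [3.5,-2.9,0,0,0,0,-1],
    [7.5,-6.1,0,0,0,0,-1],
    [12,-9.8,0,0,0,0,-1],
    [16.5,-13.5,0,0,0,0,-1],
    [19.5,-16,0,0,0,0,-1],
  ],
)

```text
clock: 1.6
position: [0.6222, -0.1815, 0.2311]
tool_rot: [-3.142, 0.0, 0.065]
force: [0.1, -0.4, -0.2]
grip_width: -0.0
finger_force: 0.0
```

>>> play_rows(
  motion=[
    [0,0,2,0,0,0,-1],
    [0,0,4.5,0,0,0,-1],
    [0,0,7,0,0,0,-1],
    [0,0,8.6,0,0,0,-1],
    [0,0,9.5,0,0,0,-1],
  ],
)

```text
clock: 2.1
position: [0.6203, -0.1829, 0.1345]
tool_rot: [-3.141, 0.002, 0.065]
force: [-0.4, 0.0, 0.6]
grip_width: -0.0002
finger_force: 0.0
```

```bash
python3 rel.py .627 -.178 .098
python3 - <<'E'
from workcell import viewer
import cv2
b=viewer.grab_frame('side')[0][150:290,180:340,::-1]
cv2.imwrite('pics/s1.png',cv2.resize(b,None,fx=4,fy=4,interpolation=cv2.INTER_CUBIC))
E
```

```text
2.1 [ 0.6203 -0.1829  0.1345] [-3.141e+00  2.000e-03  6.500e-02] [-0.39  0.02  0.55] -0.00019022550157268012 cm: [ 0.71 -0.44  3.65]
```

View pics/s1.png

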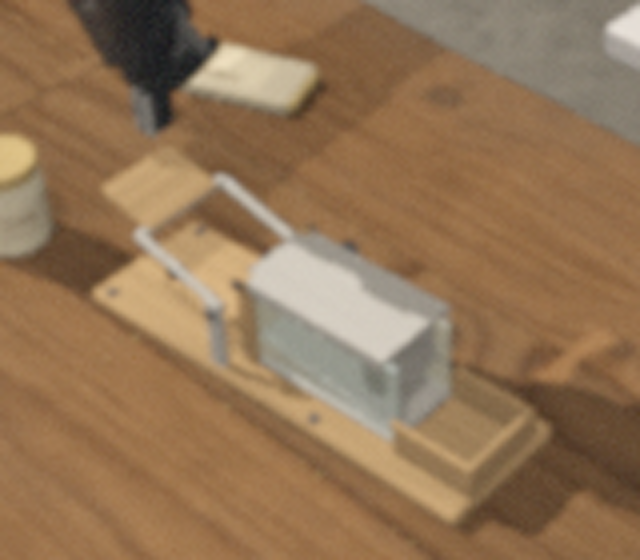

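The side view shows the fingertip, at about (152,130), hovering over the paddle, and the jar is clear at the left. I'll descend and press.

>>> play_rows(
  motion=[
    [0.3,-0.1,0.8,0,0,0,-1],
    [0.6,-0.3,1.6,0,0,0,-1],
    [0.7,-0.3,2.4,0,0,0,-1],
    [0.7,-0.3,3.1,0,0,0,-1],
    [0.7,-0.3,3.5,0,0,0,-1],
  ],
)

```text
clock: 2.65
position: [0.6276, -0.1796, 0.1005]
tool_rot: [-3.141, 0.001, 0.065]
force: [-0.1, -0.1, -0.1]
grip_width: 0.0001
finger_force: 0.0
```

>>> play_rows(
  motion=[
    [0,0,0.2,0,0,0,-1],
    [0,0,0.4,0,0,0,-1],
    [0,0,0.6,0,0,0,-1],
    [0,0,0.8,0,0,0,-1],
    [0,0,1.0,0,0,0,-1],
  ],
)

```text
clock: 3.15
position: [0.6281, -0.1799, 0.0915]
tool_rot: [3.141, -0.001, 0.065]
force: [-0.5, -0.7, 2.2]
grip_width: 0.0002
finger_force: 1.1
```

>>> play_rows(
  motion=[
    [0,0,0.3,0,0,0,-1],
    [0,0,0.6,0,0,0,-1],
    [0,0,0.9,0,0,0,-1],
    [0,0,1.2,0,0,0,-1],
    [0,0,1.5,0,0,0,-1],
  ],
)

```text
clock: 3.65
position: [0.6279, -0.1797, 0.076]
tool_rot: [3.142, 0.0, 0.065]
force: [0.2, -1.7, 2.1]
grip_width: 0.0002
finger_force: 1.1
```

>>> play_rows(
  motion=[
    [0,0,0.3,0,0,0,-1],
    [0,0,0.6,0,0,0,-1],
    [0,0,0.9,0,0,0,-1],
    [0,0,1.2,0,0,0,-1],
    [0,0,1.5,0,0,0,-1],
  ],
)

```text
clock: 4.15
position: [0.6279, -0.1797, 0.0611]
tool_rot: [3.142, 0.0, 0.065]
force: [-0.4, -1.4, 2.0]
grip_width: 0.0006
finger_force: 1.3
```

>>> play_rows(
  motion=[
    [0,0,0.2,0,0,0,-1],
    [0,0,0.4,0,0,0,-1],
    [0,0,0.6,0,0,0,-1],
    [0,0,0.8,0,0,0,-1],
    [0,0,1.0,0,0,0,-1],
  ],
)

```text
clock: 4.65
position: [0.6278, -0.1794, 0.0511]
tool_rot: [-3.141, 0.0, 0.065]
force: [-0.2, 0.6, 3.4]
grip_width: -0.0001
finger_force: 1.1
```

>>> play_rows(
  motion=[
    [0,0,0.06,0,0,0,-1],
    [0,0,0.12,0,0,0,-1],
    [0,0,0.18,0,0,0,-1],
    [0,0,0.24,0,0,0,-1],
    [0,0,0.3,0,0,0,-1],
  ],
)

```text
clock: 5.15
position: [0.6279, -0.1796, 0.0483]
tool_rot: [-3.141, -0.0, 0.065]
force: [-0.7, 0.7, 7.5]
grip_width: 0.0
finger_force: 3.3
```

Force is starting to rise at about 48 mm, so it's nearly at the stop.

>>> play_rows(
  motion=[
    [0,0,0.04,0,0,0,-1],
    [0,0,0.08,0,0,0,-1],
    [0,0,0.12,0,0,0,-1],
    [0,0,0.12,0,0,0,-1],
    [0,0,0.12,0,0,0,-1],
  ],
)

```text
clock: 5.65
position: [0.6281, -0.1796, 0.048]
tool_rot: [-3.142, -0.001, 0.065]
force: [-5.4, 3.0, 15.4]
grip_width: 0.0002
finger_force: 7.9
```

>>> play_rows(
  motion=[
    [0,0,0,0,0,0,-1],
    [0,0,0,0,0,0,-1],
    [0,0,0,0,0,0,-1],
    [0,0,0,0,0,0,-1],
    [0,0,0,0,0,0,-1],
  ],
)

```text
clock: 6.15
position: [0.6281, -0.1795, 0.048]
tool_rot: [-3.142, -0.001, 0.065]
force: [-4.9, 3.2, 16.4]
grip_width: -0.0003
finger_force: 7.9
```

```bash
python3 - <<'E'
from workcell import viewer
import cv2,numpy as np
b=viewer.grab_frame('side')[0][150:290,180:340,::-1]
a=viewer.grab_frame('top')[0][150:240,225:385,::-1]
f=lambda i,k:cv2.resize(i,None,fx=k,fy=k,interpolation=cv2.INTER_CUBIC)
cv2.imwrite('pics/s2.png',np.vstack([f(b,2.6),f(a,2.6)]))
E
```

```text
(no output)
```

View pics/s2.png

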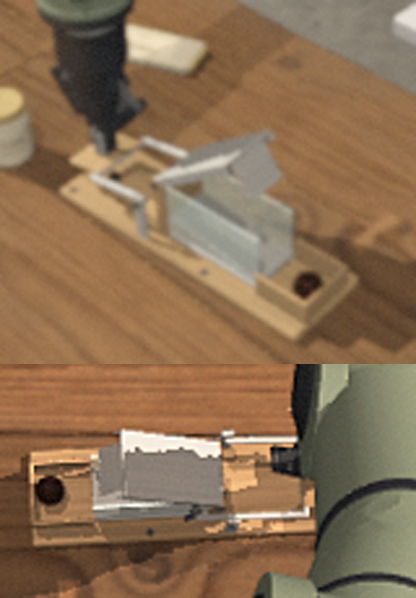

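The lid is fully open and the truffle is lying in the tray, at about (308,285) in the side crop and (50,490) in the top crop. The paddle is on its stop, so I'll ease it up.

>>> play_rows(
  motion=[
    [0,0,-0.08,0,0,0,-1],
    [0,0,-0.2,0,0,0,-1],
    [0,0,-0.35,0,0,0,-1],
    [0,0,-0.5,0,0,0,-1],
    [0,0,-0.65,0,0,0,-1],
  ],
)

```text
clock: 6.75
position: [0.6279, -0.1799, 0.0537]
tool_rot: [3.141, -0.0, 0.065]
force: [0.6, -1.6, 2.7]
grip_width: 0.0002
finger_force: 1.2
```

>>> play_rows(
  motion=[
    [0,0,-0.2,0,0,0,-1],
    [0,0,-0.4,0,0,0,-1],
    [0,0,-0.6,0,0,0,-1],
    [0,0,-0.8,0,0,0,-1],
    [0,0,-1.0,0,0,0,-1],
  ],
)

```text
clock: 7.25
position: [0.6278, -0.1797, 0.0638]
tool_rot: [3.142, 0.0, 0.065]
force: [-0.0, -1.1, 3.2]
grip_width: 0.0001
finger_force: 1.2
```

>>> play_rows(
  motion=[
    [0,0,-0.2,0,0,0,-1],
    [0,0,-0.4,0,0,0,-1],
    [0,0,-0.6,0,0,0,-1],
    [0,0,-0.8,0,0,0,-1],
    [0,0,-1.0,0,0,0,-1],
  ],
)

```text
clock: 7.75
position: [0.6278, -0.1792, 0.0737]
tool_rot: [-3.141, 0.0, 0.065]
force: [-0.2, 2.5, 3.1]
grip_width: 0.0002
finger_force: 1.1
```

>>> play_rows(
  motion=[
    [0,0,-0.2,0,0,0,-1],
    [0,0,-0.4,0,0,0,-1],
    [0,0,-0.6,0,0,0,-1],
    [0,0,-0.8,0,0,0,-1],
    [0,0,-1.0,0,0,0,-1],
  ],
)

```text
clock: 8.25
position: [0.6279, -0.1796, 0.0837]
tool_rot: [-3.141, 0.0, 0.065]
force: [0.1, 1.7, 1.8]
grip_width: 0.0001
finger_force: 1.0
```

>>> play_rows(
  motion=[
    [0,0,-0.15,0,0,0,-1],
    [0,0,-0.3,0,0,0,-1],
    [0,0,-0.45,0,0,0,-1],
    [0,0,-0.6,0,0,0,-1],
    [0,0,-0.75,0,0,0,-1],
  ],
)

```text
clock: 8.75
position: [0.6278, -0.1796, 0.0912]
tool_rot: [-3.142, 0.0, 0.065]
force: [0.2, 2.7, 0.8]
grip_width: 0.0
finger_force: 1.0
```

>>> play_rows(
  motion=[
    [0,0,-0.1,0,0,0,-1],
    [0,0,-0.2,0,0,0,-1],
    [0,0,-0.3,0,0,0,-1],
    [0,0,-0.4,0,0,0,-1],
    [0,0,-0.5,0,0,0,-1],
  ],
)

```text
clock: 9.25
position: [0.6278, -0.1799, 0.0961]
tool_rot: [3.141, 0.0, 0.065]
force: [-0.3, 0.1, -0.2]
grip_width: 0.0002
finger_force: 0.0
```

>>> play_rows(
  motion=[
    [0,0,-0.1,0,0,0,-1],
    [0,0,-0.2,0,0,0,-1],
    [0,0,-0.3,0,0,0,-1],
    [0,0,-0.4,0,0,0,-1],
    [0,0,-0.5,0,0,0,-1],
  ],
)

```text
clock: 9.75
position: [0.6278, -0.1797, 0.1012]
tool_rot: [-3.142, 0.0, 0.065]
force: [0.5, -0.6, 0.4]
grip_width: -0.0002
finger_force: 0.0
```

>>> play_rows(
  motion=[
    [0,0,-1,0,0,0,-1],
    [0,0,-3,0,0,0,-1],
    [0,0,-5,0,0,0,-1],
    [0,0,-7,0,0,0,-1],
    [0,0,-8,0,0,0,-1],
  ],
)

```text
clock: 10.25
position: [0.6285, -0.1798, 0.1835]
tool_rot: [3.141, -0.002, 0.065]
force: [-0.6, 0.0, 0.3]
grip_width: -0.0003
finger_force: 0.0
```

>>> play_rows(
  motion=[
    [0,0,0,0,0,0,-1],
    [0,0,0,0,0,0,-1],
    [0,0,0,0,0,0,-1],
    [0,0,0,0,0,0,-1],
    [0,0,0,0,0,0,-1],
  ],
)

```text
clock: 10.75
position: [0.6277, -0.1796, 0.1805]
tool_rot: [-3.141, 0.001, 0.065]
force: [-0.1, -0.6, -0.6]
grip_width: -0.0
finger_force: 0.0
```

```bash
python3 - <<'E'
from workcell import viewer
import cv2
b=viewer.grab_frame('side')[0][150:290,180:340,::-1]
cv2.imwrite('pics/s3.png',cv2.resize(b,None,fx=4,fy=4,interpolation=cv2.INTER_CUBIC))
E
```

```text
(no output)
```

View pics/s3.png

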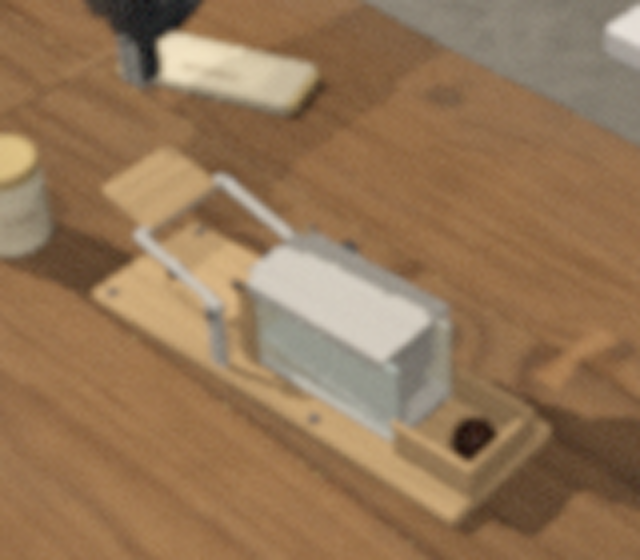

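The lid is shut, the truffle is in the tray at (473,437), and the paddle is back up with the gripper clear at (135,60).

```bash
python3 -c "
from workcell import bot
print(bot.job_done())"
```

```text
the job is handed in; nothing more can be done
None
```

The truffle is in the tray, the paddle was let up slowly (about 20 mm/s) until the lid was shut, the neighbouring objects in view stayed put, and the job was handed in at about 11 s of the 34 s allowed.

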